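# Put the short paint pot away and shut the drawer

## Task

Tidy up the painting table: stand the short paint pot upright on the floor of the wooden box's open drawer, let go of it, and then push the drawer fully shut with the pot inside.

Things in the scene. Friction and masses are not known exactly. Their poses are not given: they have to be found in the camera images.
- short_pot: Short paint pot: white plastic cylinder, paper label, flat black cap of the same width; 52 mm across, 60 mm tall, 0.09 to 0.18 kg, loose on the table. Origin: centre of its underside, z up its axis; yaw means nothing. A like pot 105 mm tall and a white bottle 150 mm tall are not wanted; the three may swap places.
- paintbox_drawer0 (a joint): How far the drawer is out, in m: 0 shut, 0.133 its stop; starts 0.115 to 0.13 out. Slides level, no spring or latch, moves with about 1 N. The wooden box is fixed to the table, 220 mm wide, 200 mm deep, top 110 mm above the table, its drawer front facing the robot (turned by up to about 0.2 rad).
- paintbox_drawer0_handle (a point): Middle of the drawer's handle, moving with it: a level dark steel bar 110 mm long, about 10 mm thick, 72 mm above the table, 35 mm before the drawer's front panel. Axes: x into the box, the way the drawer closes; y along the bar; z up. The panel is 15 mm thick, its top edge 98 mm above the table.
- drawer_floor (a point): Point on the drawer's inner floor, moving with it, midway across and 55 mm behind its front wall's inner face, 22 mm above the table. Axes as the handle's. Room inside: 178 mm along y; along x from 55 mm before to 100 mm behind this point. Side walls rise 66 mm. When open, at least the first 105 mm behind the front wall is clear of the box's top. Pots up to 70 mm tall pass under it.
There are look-alikes about, which are no part of the job. Leave any blue, red or yellow look-alike of the short_pot alone.

How it is judged:
By the outcome, as a careful person would: the job done as asked, in the order asked, and still so for the second after the job is handed in, with the robot touching nothing.
It also fails if it takes over 53 s, if anything falls off the work surface, if the arm or the gripper's body presses on something with over 40 N, if the wrist force passes 120 N, or if a joint passes its speed limit or range.

## Robot

A 6-joint arm with a two-finger parallel gripper is mounted at the origin on the work surface. World frame = base frame: x ahead of the robot, y to its left, z up, the work surface at z = 0. Lengths are in m, angles in rad, forces in N, time in s.
With the tool pointing down it reaches from about 0.35 to 1 m from the base axis. Payload 7.1 kg.
Tool frame: the origin (TCP) lies at the very end of the fingers, on their centre line; the grasp point (between the pads) lies 19 mm behind it (env.grasp_offset is the distance from the TCP to the grasp point, in m); z points along the fingers, y is the line along which they close (so a half turn about z gives the same grasp; the last joint's range is limited). The gripper opens to 85 mm and grips with 20 to 120 N. Pads are 22 mm wide; open, the fingers measure 114 mm over their backs; the gripper's body (76 mm by 85 mm) begins 54 mm behind the grasp point. The pads swing forward as they close: fully open they stand 13 mm farther back than shut.
Start: joints at [1.155, 0.423, 1.63, -0, 1.089, -0.019], TCP at [0.242, 0.576, 0.231] pointing down, gripper open.
Joint ranges: [-3, 3], [-0.9, 2.11], [0.09, 2.58], [-1.31, 4.45], [0.11, 2.69], [-2.54, 2.54]. Speed limits (rad/s): [2.39, 2.39, 3.01, 3.14, 3.14, 3.14].

## Interface

Orientations are given as a unit quaternion [w, x, y, z].
In Python, from workcell import env gives the robot as it stands.
- The arm moves only by the tool jog_arm, never from a script. Its argument "steps" is a list that holds one entry, the list of rows, each a list of 7 numbers: the shift along the world's x, y, z in m, then the turn, a rotation vector about the world's x, y, z in rad, then the opening, from 0 (shut) to 1 (fully open). In form: [[[dx, dy, dz, rx, ry, rz, gripper], ...]]. A call has 1 to 8 rows; each row shifts and turns the commanded pose from where the row before left it; what a row does not reach is not made up. A row lasts 1/10 s, in which the tool goes at most 50 mm and 8.59 degrees, less where a joint would pass 70% of its speed; a pose out of reach is approached as far as the arm can. A call with a gripper value outside its range is refused whole. The fingers move at their own pace and stop on an object; the grip force is fixed at half the most. Time passes only in rows, so rows that do not move let the fingers close. It gives the time, the measured TCP pose, the force, the opening and the grip force at its end, in the units of the state.
- env.observe(): the state, without advancing time (a new reading comes with each control period).
- env.camera(name): name is "side" or "top" or "wrist"; returns the picture (480x640x3 uint8, blue, green, red); there is no depth.
- env.camera_model(name): a dict with "intrinsics" (3x3 intrinsics, pixels), "R" (3x3) and "t" (3): a world point X has camera coordinates R X + t. Camera axes: x right, y down, z forward; pixel columns grow to the right and rows downward; lengths in m; the calibration is good to about 2 mm. A picture is of the moment at which its call begins: read the wrist's pose just before it. camera_model takes no time and is no camera call; for the wrist camera it gives the pose at the moment of the call.
- env.hand_in(): hands the job in; it is judged then, once.
Trained networks look in the newest picture that a camera, given by its name, has taken for a name from the list of things; names that differ only in an ending like _2 or _b are one class to them, and where a whole thing is asked for, a point or a joint stands for the part that bears it (a point fixed in the world has none). Each returns a list of dicts, best first, with "p" (0 to 1); they miss things now and then, are a little off and sometimes report something else, mostly with a low value. They report only what shows in the picture. A call takes as long as a camera call. They do not tell look-alikes from the thing itself.
- env.search_frame(camera, name): "rect" ([left, top, right, bottom] in pixels, round what is visible of it).
The state is a dict: "t": time; "joint_pos": joint angles; "joint_vel": joint speeds; "tau": joint torques, N m; "tool_pos": TCP position; "ee_rot": TCP orientation; "wrist_force": force on the tool from outside, world axes, zero at the start; "ft_torque": the same for the moment, N m; "gripper_width": opening from 0.0 (shut) to 1.0 (fully open); "grasp_force": force on a finger pad.
Only numpy, scipy, OpenCV 4.12 (cv2) and the standard library are available. Lean on these libraries where they do the work, as an engineer would, in place of code of your own. Each camera call takes 0.05 s, during which the arm holds its last target. There are 200 camera calls.

## Working session

There is one attempt and no reset: what is moved stays moved. The work goes in short steps, Python scripts to look and compute and a tool call to move; the robot and the scene stay as the last step left them, time stands still between calls to the robot, and variables do not carry over. Pictures are saved under pics/ and viewed, at most 10 in all, crops included, and the job is handed in when it is done.

Besides the shell and the picture viewer there is one more tool, called after "Request:" as name([rows], argument=value, ...), one row to a line, values as JSON. jog_arm: Moves the arm, as the interface text tells. Its arguments: {"type":"object","properties":{"steps":{"type":"array","items":{"type":"array","items":{"type":"array","items":{"type":"number"}}}}},"required":["steps"]}

```bash
mkdir -p pics; cat > h.py <<'E'
import numpy as np,cv2
from workcell import env
def ray(cam,u,v,z,m=None):
    m=m or env.camera_model(cam);K=np.array(m["intrinsics"]);R=np.array(m["R"]);t=np.array(m["t"])
    c=-R.T@t;d=R.T@np.linalg.inv(K)@[u,v,1];return c+d*(z-c[2])/d[2]
def proj(cam,X,m=None):
    m=m or env.camera_model(cam);p=np.array(m["intrinsics"])@(np.array(m["R"])@X+np.array(m["t"]));return p[:2]/p[2]
E
python3 - <<'E'
from h import *
a=env.camera("top");b=env.camera("side")
cv2.imwrite("pics/top.png",a);cv2.imwrite("pics/side.png",b)
for c in("top","side"):
    m=env.camera_model(c);R=np.array(m["R"]);print(c,-R.T@np.array(m["t"]),R[2])
    for n in("short_pot","paintbox_drawer0","paintbox_drawer0_handle"):
        for d in env.search_frame(c,n):print(c,n,np.round(d["rect"]),round(d["p"],2))
E
```

```text
top [ 0.34799387 -0.03617836  1.27722938] [ 0.20533978  0.0168698  -0.97854534]
top short_pot [379. 340. 412. 362.] 0.98
top short_pot [465. 358. 498. 386.] 0.96
top short_pot [475. 310. 505. 335.] 0.71
top short_pot [414. 279. 443. 307.] 0.67
top short_pot [424. 326. 455. 347.] 0.58
top paintbox_drawer0 [283. 193. 393. 288.] 0.78
top paintbox_drawer0_handle [284. 194. 394. 296.] 0.81
side [ 0.19022919 -0.61863476  0.73663647] [ 0.38370654  0.61829474 -0.68591611]
side short_pot [385. 401. 421. 450.] 0.89
side short_pot [273. 330. 308. 373.] 0.87
side short_pot [320. 423. 363. 480.] 0.75
side short_pot [326. 363. 362. 410.] 0.69
side short_pot [364. 326. 396. 369.] 0.59
side paintbox_drawer0 [293. 196. 420. 309.] 0.72
```

View pics/top.png

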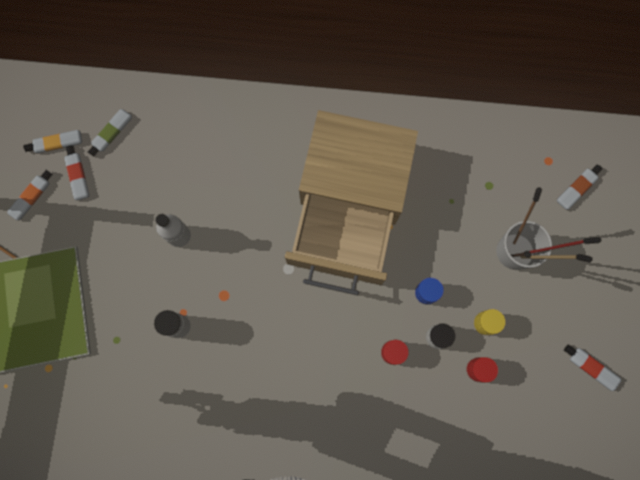

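View pics/side.png

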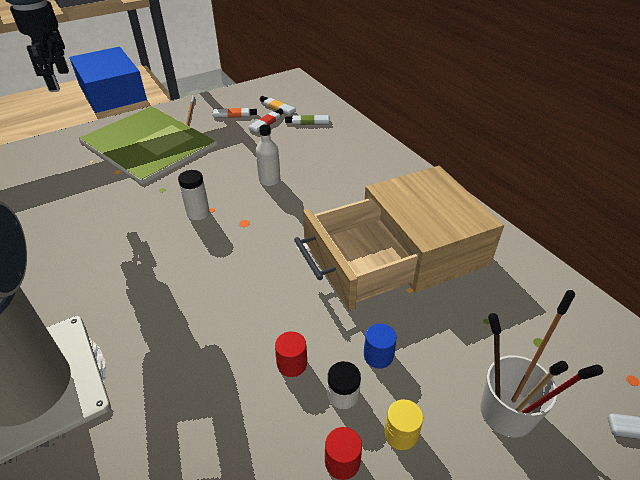

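Top view: the short pot (white, black cap) is at (442,336), with coloured pots around it at (430,291), (490,322), (482,370) and (395,352). The drawer panel's top edge runs (287,257)–(384,275), and the handle bar runs (305,284)–(358,292). The side view agrees, with the pot at (344,385).

```bash
python3 - <<'E'
from h import *
for n,p,z in [("pot",(442.5,335),.06),("blue",(430,290),.06),("yel",(491,321),.06),("red1",(482.5,369.5),.06),("red2",(395,352),.06),
 ("hL",(305,284),.072),("hR",(358,292),.072),("bBL",(320,113),.11),("bBR",(416,130),.11),("bFL",(301,192),.11),("bFR",(402,212),.11)]:
    print(n,np.round(ray("top",*p,z),3))
print("side pot",ray("side",344,371,.06))
a=cv2.imread("pics/top.png")[180:400,270:520]; b=cv2.imread("pics/side.png")[170:400,270:520]
cv2.imwrite("pics/crop.png",cv2.resize(a,None,fx=2.7,fy=2.7,interpolation=cv2.INTER_CUBIC))
print(env.observe())
E
```

```text
pot [ 0.438 -0.279  0.06 ]
blue [ 0.53  -0.248  0.06 ]
yel [ 0.477 -0.378  0.06 ]
red1 [ 0.376 -0.365  0.06 ]
red2 [ 0.394 -0.184  0.06 ]
hL [0.515 0.015 0.072]
hR [ 0.509 -0.097  0.072]
bBL [0.883 0.019 0.11 ]
bBR [ 0.864 -0.189  0.11 ]
bFL [0.702 0.042 0.11 ]
bFR [ 0.68  -0.172  0.11 ]
side pot [ 0.44122121 -0.27506229  0.06      ]
{'t': 0.4, 'joint_pos': array([ 1.15500946e+00,  4.23256905e-01,  1.62998146e+00,  4.18971630e-06,
        1.08859146e+00, -1.90142124e-02]), 'joint_vel': array([-9.56311935e-04, -1.75602863e-03,  5.70056161e-04,  8.53678214e-05,
        7.79877654e-04,  6.20869746e-04]), 'tau': array([ 2.24350435e-03, -5.56766474e+01, -2.81741703e+01,  1.40152338e-04,
        3.01599583e-03,  1.74288436e-05]), 'tool_pos': array([0.2414806 , 0.5763842 , 0.23118896]), 'ee_rot': array([-2.73899871e-05,  1.97088518e-01,  9.80385690e-01, -1.15393156e-04]), 'wrist_force': array([ 0.05291966,  1.15207268, -0.08159016]), 'ft_torque': array([ 0.00092956,  0.0354739 , -0.03041602]), 'grasp_force': 0.0, 'gripper_width': 0.9989841850837438}
```

View pics/crop.png

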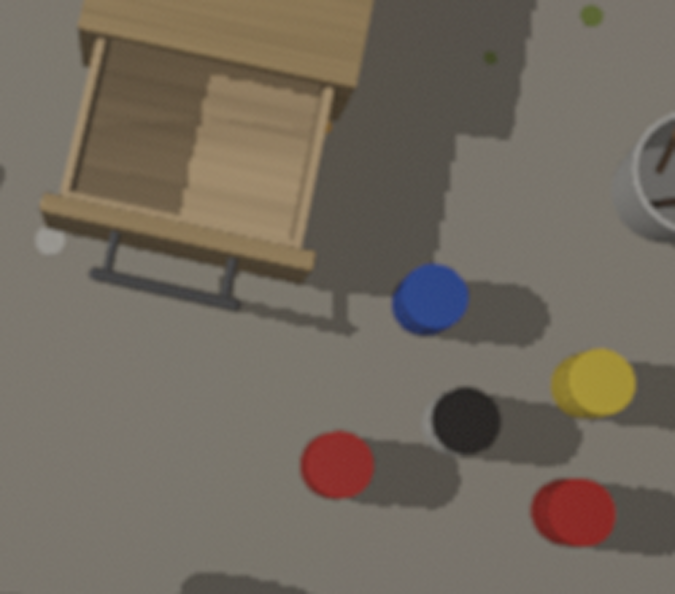

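Crop: the pot's black cap is at full-frame (442,335). The handle ends are at (304,281) and (358,292.5). The outer top edge of the panel runs (285.5,256)–(385.6,277). Pot position is about (0.44,-0.28), and the gap between neighbours suits a closing line at about -20°. Moving there now.

Request:
jog_arm([
  [[0.02, -0.041, 0, 0, 0, -0.0635, 1], [0.02, -0.041, 0, 0, 0, -0.0635, 1], [0.02, -0.041, 0, 0, 0, -0.0635, 1], [0.02, -0.041, 0, 0, 0, -0.0635, 1], [0.02, -0.041, 0, 0, 0, -0.0635, 1], [0.02, -0.041, 0, 0, 0, -0.0635, 1], [0.02, -0.041, 0, 0, 0, -0.0635, 1], [0.02, -0.041, 0, 0, 0, -0.0635, 1]],
])

```text
t: 1.2
tool_pos: [0.4021, 0.2468, 0.2316]
ee_rot: [0.0, 0.438, 0.899, 0.0]
wrist_force: [0.5, 0.6, -0.1]
gripper_width: 1.004
grasp_force: 0.0
```

Request:
jog_arm([
  [[0.0075, -0.034, 0, 0, 0, -0.0635, 1], [0.0075, -0.034, 0, 0, 0, -0.0635, 1], [0.0075, -0.034, 0, 0, 0, -0.0635, 1], [0.0075, -0.034, 0, 0, 0, -0.0635, 1], [0.0075, -0.034, 0, 0, 0, -0.0635, 1], [0.0075, -0.034, 0, 0, 0, -0.0635, 1], [0.0075, -0.034, 0, 0, 0, -0.0635, 1], [0.0075, -0.034, 0, 0, 0, -0.0635, 1]],
])

```text
t: 2.0
tool_pos: [0.4617, -0.025, 0.2316]
ee_rot: [0.0, 0.65, 0.76, 0.0]
wrist_force: [0.6, -0.5, -0.3]
gripper_width: 1.001
grasp_force: 0.0
```

Request:
jog_arm([
  [[-0.003, -0.0325, 0, 0, 0, -0.0635, 1], [-0.003, -0.0325, 0, 0, 0, -0.0635, 1], [-0.003, -0.0325, 0, 0, 0, -0.0635, 1], [-0.003, -0.0325, 0, 0, 0, -0.0635, 1], [-0.003, -0.0325, 0, 0, 0, -0.0635, 1], [-0.003, -0.0325, 0, 0, 0, -0.0635, 1], [-0.003, -0.0325, 0, 0, 0, -0.0635, 1], [0, 0, 0, 0, 0, 0, 1]],
])

```text
t: 2.8
tool_pos: [0.4406, -0.2542, 0.2316]
ee_rot: [0.001, 0.802, 0.597, 0.0]
wrist_force: [-0.1, 0.4, 0.7]
gripper_width: 0.999
grasp_force: 0.0
```

```bash
python3 - <<'E'
from h import *
o=env.observe();m=env.camera_model("wrist");w=env.camera("wrist");cv2.imwrite("pics/w1.png",w)
from scipy.spatial.transform import Rotation as Ro
q=o["ee_rot"];R=Ro.from_quat([q[1],q[2],q[3],q[0]]).as_matrix()
print(o["t"],o["tool_pos"],R[:,1],R[:,2],o["joint_pos"])
for d in env.search_frame("wrist","short_pot"):
    r=d["rect"];c=((r[0]+r[2])/2,(r[1]+r[3])/2);print(np.round(r),round(d["p"],2),ray("wrist",*c,.05,m))
print(proj("wrist",np.array([.438,-.279,.06]),m))
# drawer geometry from top picture
P=lambda u,v,z:ray("top",u,v,z)[:2]
hL,hR=P(304,281,.072),P(358,292.6,.072);print("handle",hL,hR,np.linalg.norm(hL-hR))
pL,pR=P(285.5,256.3,.098),P(385.6,277,.098);print("panel",pL,pR,np.linalg.norm(pL-pR))
for a,b in((hL,hR),(pL,pR)):
    d=a-b;print("yaw",-np.arctan2(d[0],d[1]),"mid",(a+b)/2)
E
```

```text
2.8 [ 0.44056775 -0.25421795  0.2316096 ] [ 0.95794829 -0.28693721  0.00145558] [ 0.00108393 -0.00145408 -0.99999836] [-5.46348939e-01  2.51379479e-01  1.88472673e+00 -8.05225986e-04
  1.00380496e+00 -2.54887858e-01]
[367. 290. 428. 364.] 0.95 [ 0.47781703 -0.37550256  0.05      ]
[265. 303. 316. 379.] 0.93 [ 0.37686966 -0.36060612  0.05      ]
[386. 151. 458. 214.] 0.79 [ 0.52954654 -0.24981721  0.05      ]
[212. 123. 283. 188.] 0.66 [ 0.39523892 -0.18639424  0.05      ]
[299. 209. 358. 272.] 0.59 [ 0.43925075 -0.27583832  0.05      ]
[328.17051762 247.28241456]
handle [0.52134326 0.01782506] [ 0.50792371 -0.09672581] 0.11533424118537426
panel [0.56512784 0.05998785] [ 0.54197431 -0.14909408] 0.21036002456751865
yaw -0.1166177573643541 mid [ 0.51463348 -0.03945038]
yaw -0.1102896686819031 mid [ 0.55355108 -0.04455312]
```

View pics/w1.png

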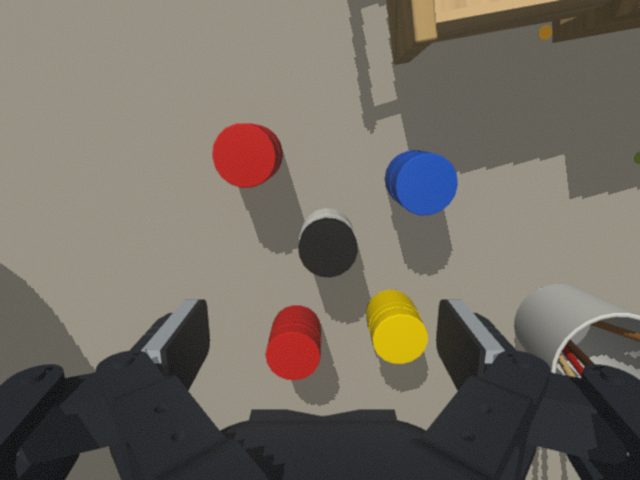

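The wrist view confirms the pot's cap at (328,247), which gives (0.438,-0.279). Fingers are clear of the neighbours, so descending and grasping.

Request:
jog_arm([
  [[-0.0025, -0.0245, 0, 0, 0, 0, 1], [0, 0, -0.03, 0, 0, 0, 1], [0, 0, -0.03, 0, 0, 0, 1], [0, 0, -0.03, 0, 0, 0, 1], [0, 0, -0.03, 0, 0, 0, 1], [0, 0, -0.03, 0, 0, 0, 1], [0, 0, -0.03, 0, 0, 0, 1], [0, 0, -0.03, 0, 0, 0, 1]],
])

```text
t: 3.7
tool_pos: [0.4383, -0.2742, 0.0204]
ee_rot: [0.0, 0.8, 0.6, 0.0]
wrist_force: [1.3, -1.2, 0.6]
gripper_width: 0.999
grasp_force: 0.0
```

Request:
jog_arm([
  [[0, 0, 0, 0, 0, 0, 1], [0, 0, 0, 0, 0, 0, 0], [0, 0, 0, 0, 0, 0, 0], [0, 0, 0, 0, 0, 0, 0], [0, 0, 0, 0, 0, 0, 0], [0, 0, 0, 0, 0, 0, 0], [0, 0, 0, 0, 0, 0, 0], [0, 0, 0, 0, 0, 0, 0]],
])

```text
t: 4.5
tool_pos: [0.4392, -0.276, 0.0233]
ee_rot: [0.001, 0.801, 0.599, 0.001]
wrist_force: [0.3, 2.4, 6.8]
gripper_width: 0.594
grasp_force: 62.4
```

Gripped at about 50 mm. Lifting, then carrying over the drawer.

Request:
jog_arm([
  [[0, 0, 0.02, 0, 0, 0, 0], [0, 0, 0.03, 0, 0, 0, 0], [0, 0, 0.03, 0, 0, 0, 0], [0, 0, 0.03, 0, 0, 0, 0], [0, 0, 0.03, 0, 0, 0, 0], [0, 0, 0.03, 0, 0, 0, 0], [0, 0, 0.01, 0, 0, 0, 0], [0, 0, 0, 0, 0, 0, 0]],
])

```text
t: 5.3
tool_pos: [0.4388, -0.2761, 0.2032]
ee_rot: [0.002, 0.801, 0.599, 0.001]
wrist_force: [0.1, 0.3, -1.8]
gripper_width: 0.593
grasp_force: 62.9
```

Request:
jog_arm([
  [[0.011, 0.014, 0, 0, 0, -0.0875, 0], [0.011, 0.014, 0, 0, 0, -0.0875, 0], [0.011, 0.014, 0, 0, 0, -0.0875, 0], [0.011, 0.014, 0, 0, 0, -0.0875, 0], [0.011, 0.014, 0, 0, 0, -0.0875, 0], [0.011, 0.014, 0, 0, 0, -0.0875, 0], [0.011, 0.014, 0, 0, 0, -0.0875, 0], [0.011, 0.014, 0, 0, 0, -0.0875, 0]],
])

```text
t: 6.1
tool_pos: [0.5253, -0.1626, 0.1992]
ee_rot: [-0.001, 0.958, 0.286, -0.001]
wrist_force: [-0.9, -0.6, -1.5]
gripper_width: 0.595
grasp_force: 62.9
```

Request:
jog_arm([
  [[0.011, 0.014, 0, 0, 0, -0.0875, 0], [0.011, 0.014, 0, 0, 0, -0.0875, 0], [0.011, 0.014, 0, 0, 0, -0.0875, 0], [0.011, 0.014, 0, 0, 0, -0.0875, 0], [0.011, 0.014, 0, 0, 0, -0.0875, 0], [0.011, 0.014, 0, 0, 0, -0.0875, 0], [0.011, 0.014, 0, 0, 0, -0.0875, 0], [0.011, 0.014, 0, 0, 0, -0.0875, 0]],
])

```text
t: 6.9
tool_pos: [0.6132, -0.0508, 0.1989]
ee_rot: [-0.0, 0.998, -0.06, -0.002]
wrist_force: [0.2, 0.5, -2.0]
gripper_width: 0.591
grasp_force: 62.8
```

```bash
python3 - <<'E'
from h import *
o=env.observe();w=env.camera("side");t=env.camera("top")
from scipy.spatial.transform import Rotation as Ro
q=o["ee_rot"];R=Ro.from_quat([q[1],q[2],q[3],q[0]]).as_matrix()
print(o["t"],o["tool_pos"],R[:,1],np.arctan2(R[1,1],R[0,1]),R[:,2],o["joint_pos"],o["grasp_force"],o["gripper_width"])
a=cv2.resize(w[80:330,230:480],(400,400));b=cv2.resize(t[150:350,250:450],(400,400))
cv2.imwrite("pics/c1.png",np.hstack([a,b]))
E
```

```text
6.9 [ 0.61322682 -0.05081567  0.19894087] [-1.18973063e-01 -9.92897480e-01  6.63706726e-05] -1.6900518618794842 [-3.33777414e-03  3.33100768e-04 -9.99994374e-01] [-1.02013409e-01  4.47764233e-01  1.67444691e+00 -1.00035814e-05
  1.02273586e+00  1.58804379e+00] 62.821372747421265 0.591285556572589
```

View pics/c1.png

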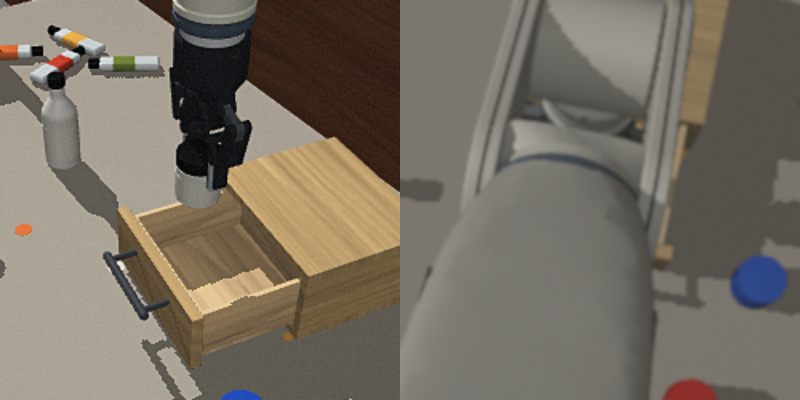

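Side crop: the pot hangs upright in the gripper at (200,180), above the drawer interior and behind the front panel. Lowering it.

Request:
jog_arm([
  [[0.004, 0, 0, 0, 0, 0, 0], [0, 0, -0.021, 0, 0, 0, 0], [0, 0, -0.021, 0, 0, 0, 0], [0, 0, -0.021, 0, 0, 0, 0], [0, 0, -0.021, 0, 0, 0, 0], [0, 0, -0.021, 0, 0, 0, 0], [0, 0, -0.021, 0, 0, 0, 0], [0, 0, -0.02, 0, 0, 0, 0]],
])

```text
t: 7.8
tool_pos: [0.6171, -0.0524, 0.0537]
ee_rot: [0.0, 0.998, -0.057, -0.001]
wrist_force: [-0.2, 0.3, -0.7]
gripper_width: 0.594
grasp_force: 62.9
```

Request:
jog_arm([
  [[0, 0, 0, 0, 0, 0, 0], [0, 0, -0.002, 0, 0, 0, 0], [0, 0, -0.002, 0, 0, 0, 0], [0, 0, 0, 0, 0, 0, 0]],
])

```text
t: 8.2
tool_pos: [0.6185, -0.0518, 0.0521]
ee_rot: [0.0, 0.998, -0.058, 0.001]
wrist_force: [-0.6, -0.4, -2.2]
gripper_width: 0.591
grasp_force: 62.9
```

Request:
jog_arm([
  [[0, 0, -0.002, 0, 0, 0, 0], [0, 0, 0, 0, 0, 0, 0], [0, 0, -0.0015, 0, 0, 0, 0], [0, 0, 0, 0, 0, 0, 0]],
])

```text
t: 8.6
tool_pos: [0.6179, -0.0515, 0.0478]
ee_rot: [-0.0, 0.998, -0.058, -0.0]
wrist_force: [0.0, -0.3, -1.6]
gripper_width: 0.597
grasp_force: 62.9
```

Request:
jog_arm([
  [[0, 0, -0.0015, 0, 0, 0, 0], [0, 0, 0, 0, 0, 0, 0]],
])

```text
t: 8.8
tool_pos: [0.6179, -0.0515, 0.0461]
ee_rot: [-0.0, 0.998, -0.058, -0.0]
wrist_force: [-0.5, 0.8, -0.2]
gripper_width: 0.589
grasp_force: 62.9
```

Request:
jog_arm([
  [[0, 0, -0.0015, 0, 0, 0, 0], [0, 0, 0, 0, 0, 0, 0]],
])

```text
t: 9.0
tool_pos: [0.6186, -0.0516, 0.0453]
ee_rot: [0.0, 0.998, -0.058, 0.001]
wrist_force: [0.1, -0.5, 1.6]
gripper_width: 0.589
grasp_force: 63.1
```

The force has swung from about -2 to +1.6 N, so the pot is on the floor. Releasing and rising.

Request:
jog_arm([
  [[0, 0, -0.0005, 0, 0, 0, 0], [0, 0, 0, 0, 0, 0, 0.8], [0, 0, 0, 0, 0, 0, 0.9], [0, 0, 0, 0, 0, 0, 0.9], [0, 0, 0, 0, 0, 0, 0.9], [0, 0, 0, 0, 0, 0, 0.9], [0, 0, 0.005, 0, 0, 0, 0.9], [0, 0, 0.01, 0, 0, 0, 0.9]],
])

```text
t: 9.8
tool_pos: [0.6174, -0.0515, 0.0591]
ee_rot: [-0.0, 0.998, -0.058, -0.001]
wrist_force: [1.1, 0.1, 0.3]
gripper_width: 0.896
grasp_force: 0.0
```

Request:
jog_arm([
  [[0, 0, 0.03, 0, 0, 0, 0.9], [0, 0, 0.03, 0, 0, 0, 0.9], [0, 0, 0.03, 0, 0, 0, 0.9], [0, 0, 0.03, 0, 0, 0, 0.9], [0, 0, 0.02, 0, 0, 0, 0.5], [-0.04, 0.005, 0, 0, 0, 0, 0], [-0.04, 0.005, 0, 0, 0, 0, 0], [-0.04, 0.005, 0, 0, 0, 0, 0]],
])

```text
t: 10.6
tool_pos: [0.4967, -0.0364, 0.2002]
ee_rot: [0.0, 0.998, -0.058, 0.001]
wrist_force: [-0.3, -0.2, 0.1]
gripper_width: 0.218
grasp_force: 0.0
```

```bash
python3 - <<'E'
from h import *
o=env.observe();w=env.camera("side");t=env.camera("wrist")
print(o["t"],o["tool_pos"],o["gripper_width"])
a=cv2.resize(w[150:350,260:460],(400,400));b=cv2.resize(t,(400,400))
cv2.imwrite("pics/c2.png",np.hstack([a,b]))
E
```

```text
10.6 [ 0.49672296 -0.03642224  0.20023944] 0.21844048459717963
```

View pics/c2.png

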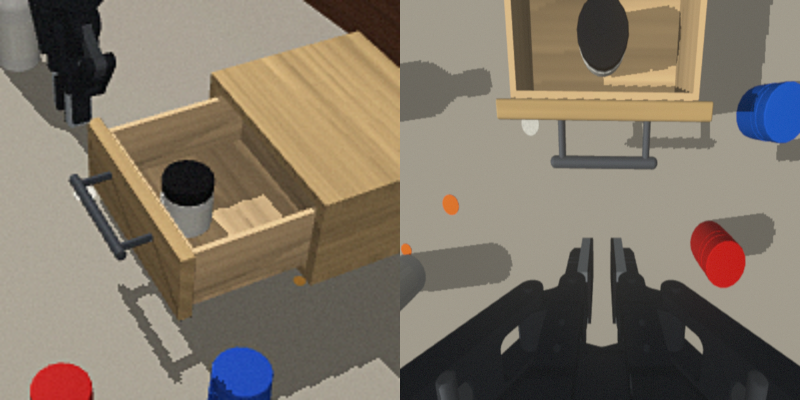

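Side crop: the pot stands upright in the drawer at (188,198), released. The wrist view shows the handle clear. Descending in front of the bar with the fingers shut.

Request:
jog_arm([
  [[-0.035, 0.0025, 0, 0, 0, 0, 0], [0, 0, -0.02, 0, 0, 0, 0], [0, 0, -0.025, 0, 0, 0, 0], [0, 0, -0.025, 0, 0, 0, 0], [0, 0, -0.025, 0, 0, 0, 0], [0, 0, -0.025, 0, 0, 0, 0], [0, 0, -0.025, 0, 0, 0, 0], [0, 0, 0, 0, 0, 0, 0]],
])

```text
t: 11.5
tool_pos: [0.4619, -0.034, 0.0526]
ee_rot: [-0.0, 0.998, -0.058, -0.002]
wrist_force: [0.4, 0.3, -0.1]
gripper_width: -0.002
grasp_force: 0.0
```

Request:
jog_arm([
  [[0.01, -0.0011, 0, 0, 0, 0, 0], [0.01, -0.0011, 0, 0, 0, 0, 0], [0.01, -0.0011, 0, 0, 0, 0, 0], [0.01, -0.0011, 0, 0, 0, 0, 0], [0.01, -0.0011, 0, 0, 0, 0, 0], [0.01, -0.0011, 0, 0, 0, 0, 0], [0.01, -0.0011, 0, 0, 0, 0, 0], [0.01, -0.0011, 0, 0, 0, 0, 0]],
])

```text
t: 12.3
tool_pos: [0.5437, -0.043, 0.0543]
ee_rot: [0.0, 0.998, -0.058, -0.0]
wrist_force: [-1.6, -1.3, 0.8]
gripper_width: -0.002
grasp_force: 0.7
```

Request:
jog_arm([
  [[0.008, -0.0009, 0, 0, 0, 0, 0], [0.008, -0.0009, 0, 0, 0, 0, 0], [0.008, -0.0009, 0, 0, 0, 0, 0], [0.008, -0.0009, 0, 0, 0, 0, 0], [0.008, -0.0009, 0, 0, 0, 0, 0], [0.008, -0.0009, 0, 0, 0, 0, 0], [0.006, -0.0007, 0, 0, 0, 0, 0]],
])

```text
t: 13.0
tool_pos: [0.5979, -0.049, 0.0543]
ee_rot: [-0.0, 0.998, -0.058, 0.0]
wrist_force: [-1.7, 0.0, -0.4]
gripper_width: 0.001
grasp_force: 0.6
```

Request:
jog_arm([
  [[0.002, -0.0002, 0, 0, 0, 0, 0], [0.002, -0.0002, 0, 0, 0, 0, 0], [0.002, -0.0002, 0, 0, 0, 0, 0]],
])

```text
t: 13.3
tool_pos: [0.6029, -0.0495, 0.0543]
ee_rot: [-0.0, 0.998, -0.058, -0.0]
wrist_force: [-1.1, -0.1, -0.5]
gripper_width: -0.003
grasp_force: 0.5
```

```bash
python3 - <<'E'
from h import *
o=env.observe();w=env.camera("side")
print(o["t"],o["tool_pos"],o["wrist_force"])
cv2.imwrite("pics/c3.png",cv2.resize(w[120:330,260:520],(780,600)[::1]))
E
```

```text
13.3 [ 0.60289393 -0.04952814  0.05433223] [-1.08863563 -0.08832726 -0.50200543]
```

View pics/c3.png

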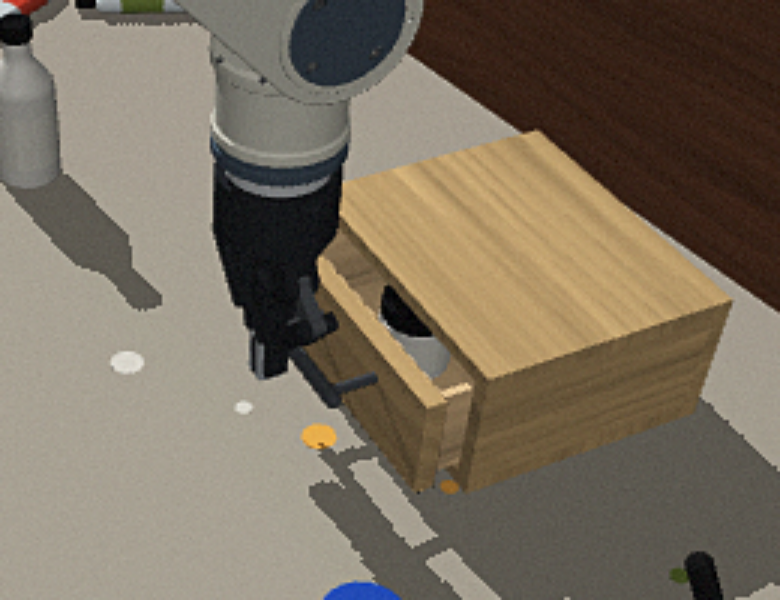

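The drawer is still about 2 to 3 cm open, with the pot upright and its cap at (410,310) going under the top. Pushing on gently.

Request:
jog_arm([
  [[0.004, -0.0005, 0, 0, 0, 0, 0], [0.004, -0.0005, 0, 0, 0, 0, 0], [0.004, -0.0005, 0, 0, 0, 0, 0]],
])

```text
t: 13.65
tool_pos: [0.6153, -0.0511, 0.0543]
ee_rot: [-0.0, 0.998, -0.058, -0.0]
wrist_force: [-1.6, -0.2, -0.3]
gripper_width: 0.003
grasp_force: 0.6
```

Request:
jog_arm([
  [[0.002, -0.0002, 0, 0, 0, 0, 0], [0.002, -0.0002, 0, 0, 0, 0, 0], [0.002, -0.0002, 0, 0, 0, 0, 0]],
])

```text
t: 13.95
tool_pos: [0.6211, -0.0517, 0.0543]
ee_rot: [0.0, 0.998, -0.058, -0.0]
wrist_force: [-1.5, -0.2, 0.2]
gripper_width: -0.001
grasp_force: 0.5
```

Request:
jog_arm([
  [[0.0015, -0.0002, 0, 0, 0, 0, 0], [0.0015, -0.0002, 0, 0, 0, 0, 0]],
])

```text
t: 14.15
tool_pos: [0.6241, -0.0521, 0.0543]
ee_rot: [0.0, 0.998, -0.058, -0.0]
wrist_force: [-1.1, 0.1, 0.3]
gripper_width: 0.0
grasp_force: 0.5
```

Request:
jog_arm([
  [[0.0015, -0.0002, 0, 0, 0, 0, 0], [0.0015, -0.0002, 0, 0, 0, 0, 0]],
])

```text
t: 14.35
tool_pos: [0.6269, -0.0525, 0.0543]
ee_rot: [-0.0, 0.998, -0.058, -0.0]
wrist_force: [-5.3, 0.6, 1.1]
gripper_width: 0.001
grasp_force: 3.1
```

Request:
jog_arm([
  [[0.001, -0.0001, 0, 0, 0, 0, 0], [0.0005, 0, 0, 0, 0, 0, 0], [0, 0, 0, 0, 0, 0, 0]],
])

```text
t: 14.65
tool_pos: [0.6269, -0.0525, 0.0541]
ee_rot: [-0.0, 0.998, -0.058, -0.002]
wrist_force: [-7.1, 0.4, 4.6]
gripper_width: 0.003
grasp_force: 3.4
```

The drawer is against its end. Backing off and checking.

Request:
jog_arm([
  [[-0.01, 0.0011, 0, 0, 0, 0, 0], [-0.02, 0.0022, 0, 0, 0, 0, 0], [-0.03, 0.0033, 0, 0, 0, 0, 0], [-0.04, 0.0045, 0, 0, 0, 0, 0], [-0.04, 0.0045, 0.02, 0, 0, 0, 0], [0, 0, 0.05, 0, 0, 0, 0], [0, 0.02, 0.05, 0, 0, 0, 0], [0, 0.03, 0.03, 0, 0, 0, 0]],
])

```text
t: 15.45
tool_pos: [0.4895, 0.0113, 0.2041]
ee_rot: [-0.0, 0.998, -0.059, 0.003]
wrist_force: [1.5, 0.8, -1.2]
gripper_width: -0.003
grasp_force: 0.0
```

```bash
python3 - <<'E'
from h import *
o=env.observe();w=env.camera("side");t=env.camera("top")
print(o["t"],o["tool_pos"],o["wrist_force"])
a=cv2.resize(w[150:310,280:440],(400,400));b=cv2.resize(t[100:400,250:550],(400,400))
cv2.imwrite("pics/c4.png",np.hstack([a,b]))
E
```

```text
15.45 [0.48954315 0.01131065 0.20409021] [ 1.49808886  0.75138676 -1.18723889]
```

View pics/c4.png

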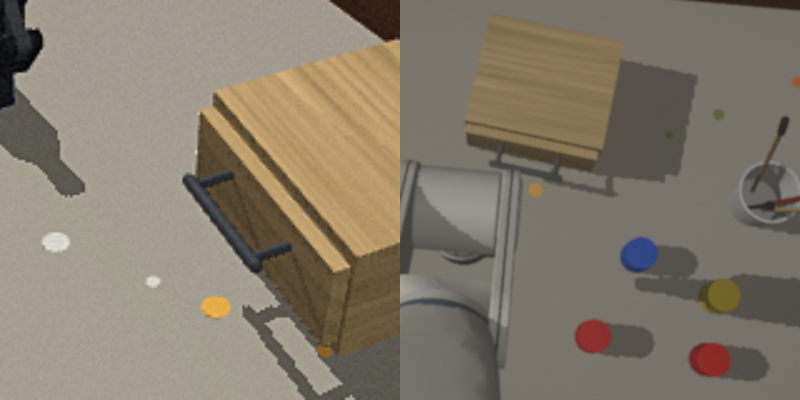

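The side view shows the drawer panel closed against the box, the handle at (225,215), and the pot inside. The neighbouring pots have not moved, and the gripper is clear.

```bash
python3 -c "
from h import *
print(env.hand_in())"
```

```text
the job is handed in; nothing more can be done
None
```

The short paint pot is standing upright in the drawer, released, and the drawer is pushed shut to its stop; I handed the job in at about 15.5 s.

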